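# Nest the upturned mixing cups in their holder on the model-maker's bench

## Task

Tidy the three upturned mixing cups away: first slide the cup that stands in front of the wooden holder fully back into the holder's bay, pushing it along the bench without lifting or tipping it. Then nest the other two cups down over it, so that all three stand upright in the bay as one fully seated stack. Leave the paint jars and the squeeze bottle where they are.

Things in the scene. Friction and masses are not known exactly. Their poses are not given: they have to be found in the camera images.
- cup_0_mid (a point): Cup in front of the holder, to slide in. White plastic, 66 mm high, mouth down. Upwards: rim 66 mm wide (lowest 12 mm), cone to 46 mm wide at 42 mm, shoulder, straight foot 37 mm wide from 44.5 mm to the flat top. Hollow up to 42 mm, wall 2.2 mm: a cup put over another seats 24 mm higher, 1.5 to 2 mm clear all round. About 70 g. Point: on the axis, 33 mm above the mouth; z up.
- cup_1_mid (a point): One other cup, to one side (varies), same shape as cup_0. White, mouth down, 66 mm over the rim, 66 mm high, hollow up to 42 mm; straight foot to grasp 37 mm wide, 44.5 to 66 mm above the mouth. Point: on its axis, 33 mm above the mouth; z up.
- cup_2_mid (a point): The other cup, on the opposite side; the same in shape and size as cup_1: 66 mm high, straight foot to grasp 37 mm wide. This point is on its axis, 33 mm above the mouth; z up its axis.
- holder: Fixed dark wood three-sided bay, walls 28 mm high, 12 thick, no floor: a cup slides in on the bench. Origin: on the bench where a cup's axis stands when home; x points into the bay (away from the robot, yaw up to 0.25), z up. Inside 73 mm wide; back wall's face at x = 33 mm, side walls x = -45 to 33, flared lead-in walls out to x = -84, where the mouth is about 107 wide.
- jar_1: Bystander: small amber glass paint jar, 38 mm in diameter, 48 mm high; origin under its centre.
- jar_2: Bystander: small clear glass paint jar with a white cap, 38 mm in diameter, 48 mm high; origin under its centre.
- squeeze: Bystander: white squeeze bottle, 34 mm in diameter, 95 mm high; origin under its centre.
Not all that is in view belongs to the job. What is shaped like the part that bears cup_0_mid but blue or orange is not meant. What is shaped like the part that bears cup_2_mid but red is not meant.

How it is judged:
By the outcome, as a careful person would: the job done as asked, in the order asked, and still so for the second after the job is handed in, with the robot touching nothing.
It also fails if it takes over 69 s, if anything falls off the work surface, if the arm or the gripper's body presses on something with over 40 N, if the wrist force passes 120 N, or if a joint passes its speed limit or range.

## Robot

A 6-joint arm with a two-finger parallel gripper is mounted at the origin on the work surface. World frame = base frame: x ahead of the robot, y to its left, z up, the work surface at z = 0. Lengths are in mm, angles in rad, forces in N, time in s.
With the tool pointing down it reaches from about 325 to 775 mm from the base axis. Payload 5.5 kg.
Tool frame: the origin (TCP) lies at the very end of the fingers, on their centre line; the grasp point (between the pads) lies 19 mm behind it; x points along the fingers, y is the direction in which the jaws open and shut, and the axes are right-handed (so a half turn about x gives the same grasp; the last joint's range is limited). The gripper opens to 88 mm and grips with 3 to 60 N. Pads are 20 mm wide; open, the fingers measure 115 mm over their backs; the gripper's body (75 mm by 178 mm) begins 61 mm behind the grasp point.
Start: joints at [-1.168, 0.091, 1.231, -0, 1.82, -0.057], TCP at [266.263, -537.699, 222.631] pointing down, gripper open.
Joint ranges: [-2.87, 2.87], [-0.86, 2.18], [0.17, 2.46], [-1.51, 4.65], [0.06, 2.69], [-2.65, 2.65]. Speed limits (rad/s): [2.57, 2.57, 3.01, 3.14, 3.14, 3.14].

## Interface

Orientations are given as a unit quaternion [x, y, z, w].
In Python, from workcell import bot gives the robot as it stands.
- The arm moves only by the tool play_rows, never from a script. Its argument "increments" is a list of rows, each an object with "hand": the closure in counts, from 0 (fully open) to 255 (shut); "travel": the shift along the tool's x, y, z in mm, a list of three; "rot": the turn, a rotation vector about the tool's x, y, z in rad, a list of three. In form: [{"hand": hand, "travel": [x, y, z], "rot": [rx, ry, rz]}, ...]. A call has 1 to 8 rows; each row is the pose to reach, as a shift and turn from the pose commanded when the call began, along the tool's axes at that moment; what a row does not reach only later rows make up. A row lasts 1/8 s, in which the tool goes at most 62.5 mm and 10.7 degrees, less where a joint would pass 70% of its speed; a pose out of reach is approached as far as the arm can. A call with a gripper value outside its range is refused whole. The fingers move at their own pace and stop on an object; "grip_force" is the grip in N (left out, the last holds). Time passes only in rows, so rows that repeat a pose let the fingers close. It gives the time, the measured TCP pose, the force and the opening at its end, in the units of the state.
- bot.sense(): the state, without advancing time (a new reading comes with each control period).
- bot.snapshot(name): name is "side" or "top"; returns the picture (480x640x3 uint8, red, green, blue); there is no depth.
- bot.calibration(name): a dict with "vfov" (degrees; the focal length in pixels is half the picture's height over the tangent of half this angle, whatever the lens; pixels are square), "cx", "cy" (the principal point, pixels), "eye" and "orientation" of the camera in the world. Camera axes: x right, y down, z forward; pixel columns grow to the right and rows downward; lengths in mm; the calibration is good to about 2 mm. A picture is of the moment at which its call begins. calibration takes no time and is no camera call.
- bot.close_job(): hands the job in, once; it reports no verdict.
The state is a dict: "clock": time; "joint_positions": joint angles; "joint_velocities": joint speeds; "joint_efforts": joint torques, N m; "ee_pos": TCP position; "orientation": TCP orientation; "ft_force": force on the tool from outside, world axes, zero at the start; "moment": the same for the moment, N m; "grip_width": opening from 0.0 (shut) to 1.0 (fully open).
Only numpy, scipy, OpenCV 4.12 (cv2) and the standard library are available. Lean on these libraries where they do the work, as an engineer would, in place of code of your own. Each camera call takes 0.05 s, during which the arm holds its last target.

## Working session

There is one attempt and no reset: what is moved stays moved. The work goes in short steps, Python scripts to look and compute and a tool call to move; the robot and the scene stay as the last step left them, time stands still between calls to the robot, and variables do not carry over. Pictures are saved under pics/ and viewed, and the job is handed in when it is done.

Besides the shell and the picture viewer there is one more tool, called after "Emit:" by a JSON object that holds its "api" and its "payload", one argument or row to a line. play_rows: Moves the arm, as the interface text tells. Its arguments: {"type":"object","properties":{"increments":{"type":"array","items":{"type":"object","properties":{"hand":{"type":"number"},"travel":{"type":"array","items":{"type":"number"}},"rot":{"type":"array","items":{"type":"number"}}}}},"grip_force":{"type":"number"}},"required":["increments"]}

```bash
mkdir -p pics; ls; python3 - <<'E'
from workcell import bot
import cv2
print(bot.sense())
for n in("side","top"):
    print(n,bot.calibration(n))
    im=bot.snapshot(n); cv2.imwrite(f"pics/{n}0.png",im[:,:,::-1])
E
```

```text
pics
{'clock': 0.0, 'joint_positions': array([-1.16767482e+00,  9.18503587e-02,  1.23184867e+00,  5.00891356e-05,
        1.81982562e+00, -5.66887820e-02]), 'joint_velocities': array([ 1.89857904e-05, -5.99276081e-04, -6.46616133e-04,  1.79700920e-04,
       -9.14413059e-04,  9.50756184e-04]), 'joint_efforts': array([ 1.30668373e-04, -4.46452045e+01, -4.06447184e+01,  6.96939393e-02,
        2.91213021e-02, -1.43506545e-04]), 'ee_pos': array([ 266.16989127, -537.39880398,  221.53300289]), 'orientation': array([-0.68839927, -0.1618191 ,  0.6886009 , -0.1604675 ]), 'ft_force': array([0.405751  , 0.28334126, 0.0768361 ]), 'moment': array([-0.00194553,  0.00756561,  0.0628182 ]), 'grip_width': 1.0006763576821007}
side {'vfov': 53.833638190289896, 'cx': 318.7890588570447, 'cy': 248.31242419546183, 'eye': array([ 502.94349187, -738.20393551,  618.66452402]), 'orientation': array([ 0.90002599, -0.02261679,  0.00991061, -0.43513616])}
top {'vfov': 57.25830711604879, 'cx': 311.51309258257396, 'cy': 241.64096718210675, 'eye': array([436.86644133, -38.19741195, 863.75852937]), 'orientation': array([ 0.71195791, -0.69923451,  0.04335432, -0.04803575])}
```

View pics/top0.png

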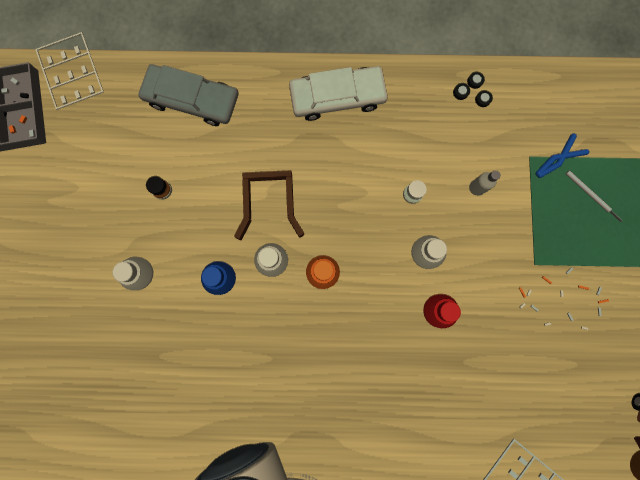

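View pics/side0.png

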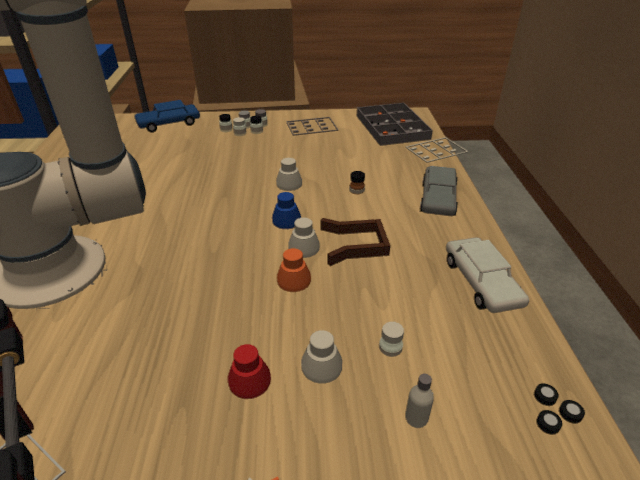

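The top view shows the white cups with their feet near (124,272), (268,258) and (433,250), the holder near (268,205), and blue, orange and red decoys. Side view feet are near (288,165), (303,227) and (321,343).

```bash
cat > h.py <<'E'
import numpy as np, cv2
from scipy.spatial.transform import Rotation as R
from workcell import bot
class Cam:
    def __init__(s,n):
        c=bot.calibration(n); s.f=240/np.tan(np.radians(c['vfov'])/2); s.cx,s.cy=c['cx'],c['cy']
        s.e=np.array(c['eye']); s.R=R.from_quat(c['orientation']).as_matrix()
    def ray(s,u,v):
        d=s.R@np.array([(u-s.cx)/s.f,(v-s.cy)/s.f,1]); return d/np.linalg.norm(d)
    def plane(s,u,v,z):
        d=s.ray(u,v); return s.e+d*(z-s.e[2])/d[2]
    def proj(s,p):
        q=s.R.T@(np.array(p,float)-s.e); return np.array([s.cx+s.f*q[0]/q[2], s.cy+s.f*q[1]/q[2]])
def tri(a,b):
    # a,b=(cam,u,v)
    d1=a[0].ray(*a[1:]);d2=b[0].ray(*b[1:]);w=a[0].e-b[0].e
    t=np.linalg.lstsq(np.c_[d1,-d2],-w,rcond=None)[0]
    p,q=a[0].e+d1*t[0],b[0].e+d2*t[1]; return (p+q)/2,np.linalg.norm(p-q)
E
python3 - <<'E'
from h import *
t,s=Cam('top'),Cam('side')
for a,b in (((124,272),(288,165)),((268,258),(303,227)),((433,250),(321,343))):
    print(t.plane(*a,66).round(1), s.plane(*b,66).round(1), [x if np.isscalar(x) else x.round(1) for x in tri((t,*a),(s,*b))])
im=cv2.imread('pics/top0.png')
c=[cv2.resize(im[y-35:y+35,x-35:x+35],(400,400),interpolation=cv2.INTER_CUBIC) for x,y in((130,272),(268,258),(431,251))]
h=cv2.resize(im[160:250,220:320],(400,360),interpolation=cv2.INTER_CUBIC)
cv2.imwrite('pics/c.png',cv2.resize(np.hstack(c),(798,266)));cv2.imwrite('pics/hold.png',cv2.resize(h,(600,540)))
hsv=cv2.cvtColor(im,cv2.COLOR_BGR2HSV)
for x,y in((124,272),(133,285),(268,258),(433,250),(425,262),(200,300)): print(hsv[y,x])
E
```

```text
[478.9 307.8  66. ] [477.9 286.6  66. ] [array([478.5, 314.1,  51.3]), np.float64(2.454792341681284)]
[509.1  46.8  66. ] [508.2  28.4  66. ] [array([509.4,  48.2,  51.9]), np.float64(2.033430816982235)]
[ 529.1 -253.6   66. ] [ 528.3 -270.6   66. ] [array([ 530. , -257.7,   50.9]), np.float64(1.8273464527680905)]
[ 23  57 191]
[ 24  57 107]
[ 25  50 197]
[ 22  56 195]
[ 23  57 108]
[ 21 124 171]
```

View pics/c.png

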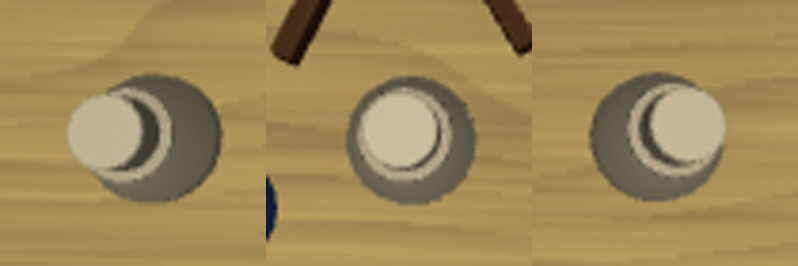

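View pics/hold.png

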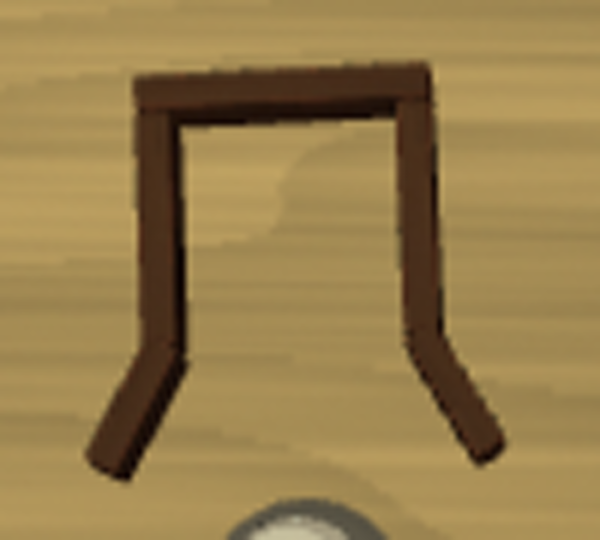

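```bash
cat > foot.py <<'E'
from h import *
def disc(im,x,y,r=35,k=11,vmin=150,smax=90):
    """top disc of a cup by mask + opening; returns centre, area-radius (px)"""
    S=8
    c=cv2.resize(im[y-r:y+r,x-r:x+r],None,fx=S,fy=S,interpolation=cv2.INTER_CUBIC)
    h=cv2.cvtColor(c,cv2.COLOR_BGR2HSV)
    m=((h[...,1]<smax)&(h[...,2]>vmin)).astype(np.uint8)
    m=cv2.morphologyEx(m,cv2.MORPH_OPEN,cv2.getStructuringElement(cv2.MORPH_ELLIPSE,(k*S,k*S)))
    cs,_=cv2.findContours(m,cv2.RETR_EXTERNAL,cv2.CHAIN_APPROX_NONE)
    if not cs: return None
    cs=max(cs,key=cv2.contourArea)
    e=cv2.fitEllipse(cs)
    return ((e[0][0]+.5)/S-.5+x-r,(e[0][1]+.5)/S-.5+y-r),np.array(e[1])/S
E
python3 - <<'E'
from foot import *
t,s=Cam('top'),Cam('side')
T=cv2.imread('pics/top0.png');Sd=cv2.imread('pics/side0.png')
for a,b in (((124,272),(288,165)),((268,258),(303,227)),((434,250),(321,343))):
    A,ra=disc(T,*a); B=disc(Sd,*b,r=25,k=7,vmin=185)
    print(np.round(A,1),ra.round(1),B)
    print(t.plane(*A,66).round(1), 'exp diam px',37*t.f/(863-66))
    if B: print(s.plane(*B[0],66).round(1), tri((t,*A),(s,*B[0])))
c=[cv2.resize(Sd[y-30:y+40,x-35:x+35],(266,266),interpolation=cv2.INTER_CUBIC) for x,y in((288,165),(303,232),(321,350))]
cv2.imwrite('pics/cs.png',np.hstack(c))
c=cv2.resize(Sd[205:275,310:400],(720,560),interpolation=cv2.INTER_CUBIC);cv2.imwrite('pics/hs.png',c)
E
```

```text
[121.8 271.3] [18.8 20. ] None
[480.1 311.9  66. ] exp diam px 20.410755589435773
[267.4 256.7] [19.  21.4] None
[511.5  48.   66. ] exp diam px 20.410755589435773
[436.8 248.3] [18.9 19.9] None
[ 532.4 -260.7   66. ] exp diam px 20.410755589435773
```

View pics/cs.png

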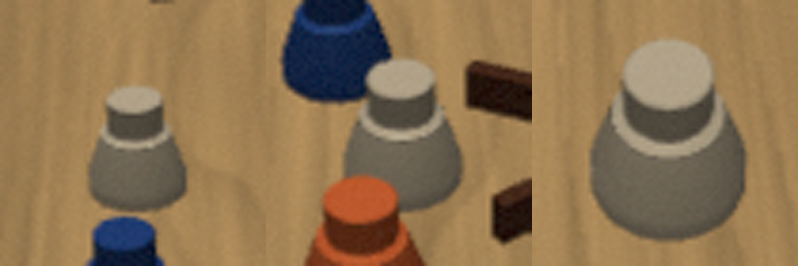

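View pics/hs.png

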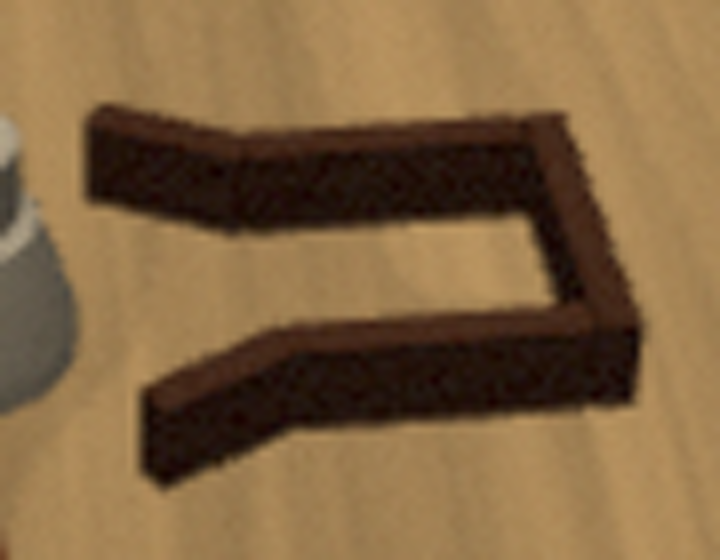

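```bash
python3 - <<'E'
from foot import *
t,s=Cam('top'),Cam('side')
for a,b in (((121.8,271.6),(288,161.3)),((267.6,256.9),(303.3,223.1)),((436.8,248.7),(321.8,339.7))):
    p,g=tri((t,*a),(s,*b)); print(t.plane(*a,66).round(1),s.plane(*b,66).round(1),p.round(1),g.round(1))
T=cv2.imread('pics/top0.png')
S=8;c=cv2.resize(T[165:245,230:310],None,fx=S,fy=S,interpolation=cv2.INTER_CUBIC)
hv=cv2.cvtColor(c,cv2.COLOR_BGR2HSV)
for (u,v) in ((245,200),(268,176),(292,200),(249,200),(268,181),(268,210)): print((u,v),cv2.cvtColor(T,cv2.COLOR_BGR2HSV)[v,u])
m=((hv[...,2]<100)&(hv[...,1]>110)).astype(np.uint8)*255
top=((hv[...,2]<100)&(hv[...,2]>48)&(hv[...,1]>110)).astype(np.uint8)*255
cv2.imwrite('pics/m.png',cv2.resize(np.hstack([top,m]),(800,400)))
# left/right borders of top mask by row; back borders by column -> world
def W(x,y,z=28): return t.plane((x+.5)/S-.5+230,(y+.5)/S-.5+165,z)[:2]
rows=range(110,260,10)
E4=[]
for y in rows:
    r=np.where(top[y]>0)[0]; runs=np.split(r,np.where(np.diff(r)>5)[0]+1); runs=[q for q in runs if len(q)>20]
    if len(runs)==2: E4.append([W(runs[0][0],y),W(runs[0][-1],y),W(runs[1][0],y),W(runs[1][-1],y)])
E4=np.array(E4)
for k in range(4):
    p=np.polyfit(E4[:,k,0],E4[:,k,1],1);print('wall y=%.4f x + %.1f; y at 560 %.1f; res %.2f'%(p[0],p[1],np.polyval(p,560),np.std(E4[:,k,1]-np.polyval(p,E4[:,k,0]))))
B=[]
for x in range(170,440,15):
    r=np.where(top[:200,x]>0)[0]; runs=np.split(r,np.where(np.diff(r)>5)[0]+1); q=max(runs,key=len); B.append([W(x,q[0]),W(x,q[-1])])
B=np.array(B)
for k in range(2):
    p=np.polyfit(B[:,k,1],B[:,k,0],1);print('back x=%.4f y + %.1f; at y=45 %.1f; res %.2f'%(p[0],p[1],np.polyval(p,45),np.std(B[:,k,0]-np.polyval(p,B[:,k,1]))))
E
```

```text
[479.6 311.9  66. ] [477.9 305.4  66. ] [478.7 313.7  61.7] 2.1
[511.1  47.6  66. ] [509.2  41.8  66. ] [510.3  47.9  61.8] 2.3
[ 531.6 -260.6   66. ] [ 529.9 -264.3   66. ] [ 531.  -261.5   62.9] 2.0
(245, 200) [ 13 161  73]
(268, 176) [ 11 171  73]
(292, 200) [ 11 177  65]
(249, 200) [  9 158  21]
(268, 181) [ 20 125 163]
(268, 210) [ 21 125 159]
wall y=0.0628 x + 64.0; y at 560 99.2; res 0.33
wall y=0.0939 x + 33.1; y at 560 85.7; res 0.16
wall y=0.0617 x + -20.1; y at 560 14.4; res 0.17
wall y=0.0051 x + 5.2; y at 560 8.1; res 0.89
back x=-0.0613 y + 686.5; at y=45 683.8; res 0.28
back x=-0.0725 y + 676.3; at y=45 673.0; res 0.35
```

View pics/m.png

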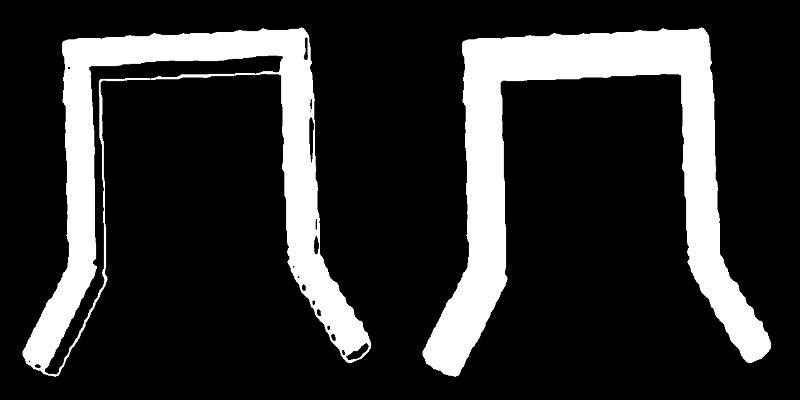

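Cup tops are consistent between the views to about 2 mm in xy; triangulated height is about 62 instead of 66, which is within the calibration error. The holder fits the given sizes (84.6 mm against 85 mm), with yaw 0.062 and home near (639, 56). Next is a planner for converting targets to rows.

```bash
cat > plan.py <<'E'
import sys,json,os
from h import *
F='cmd.json'
def load():
    if os.path.exists(F): d=json.load(open(F)); return np.array(d['p']),R.from_quat(d['q'])
    s=bot.sense(); return np.array([266.263,-537.699,222.631]),R.from_quat(s['orientation'])
def save(p,r): json.dump({'p':list(p),'q':list(r.as_quat())},open(F,'w'))
def applied(travel,rot):
    p,r=load(); p2=p+r.apply(travel); r2=r*R.from_rotvec(rot); save(p2,r2); return p2,r2
def down(yaw):
    # tool x down, tool y at angle yaw from world y
    y=np.array([-np.sin(yaw),np.cos(yaw),0]);x=np.array([0,0,-1.]);return R.from_matrix(np.c_[x,y,np.cross(x,y)])
def need(P,yaw=None):
    p,r=load(); t=r.inv().apply(np.array(P)-p)
    rv=np.zeros(3)
    if yaw is not None: rv=min(((r.inv()*down(a)).as_rotvec() for a in (yaw,yaw+np.pi)),key=np.linalg.norm)
    return t.round(1),rv.round(4)
def st():
    s=bot.sense(); p,r=load(); print('clk %.2f'%s['clock'],'ee',s['ee_pos'].round(1),'cmd',p.round(1),'tilt/yaw',R.from_quat(s['orientation']).as_matrix()[:,:2].round(3).tolist(),'F',s['ft_force'].round(1),'grip %.3f'%s['grip_width'],'q',s['joint_positions'].round(2))
E
python3 - <<'E'
from plan import *
st(); p,r=load(); print(r.as_matrix().round(3))
yaw=0.062
print(need((445,43.6,180),yaw))
t=Cam('top')
for n,u,v in(('blue',216,275),('orange',323,270),('red',448,310)): print(n,t.plane(u,v,66).round(0))
E
```

```text
clk 0.10 ee [ 266.2 -537.4  221.6] cmd [ 266.3 -537.7  222.6] tilt/yaw [[-0.001, 0.444], [0.002, -0.896], [-1.0, -0.002]] F [-0.3  0.1  1.1] grip 1.002 q [-1.17  0.09  1.23 -0.    1.82 -0.06]
[[-0.001  0.444 -0.896]
 [ 0.002 -0.896 -0.444]
 [-1.    -0.002 -0.   ]]
(array([  43.4, -441.5, -418.1]), array([3.978e-01, 3.000e-04, 1.800e-03]))
blue [476. 140.  66.]
orange [489. -54.  66.]
red [ 421. -279.   66.]
```

Emit:
{"api": "play_rows", "payload": {
  "increments": [
    {"hand":197,"travel":[0,-50,-48],"rot":[0.1,0,0]},
    {"hand":197,"travel":[5,-100,-95],"rot":[0.2,0,0]},
    {"hand":197,"travel":[10,-150,-142],"rot":[0.3,0,0]},
    {"hand":197,"travel":[20,-200,-190],"rot":[0.398,0,0]},
    {"hand":197,"travel":[30,-240,-228],"rot":[0.398,0,0]},
    {"hand":197,"travel":[30,-240,-228],"rot":[0.398,0,0]},
    {"hand":197,"travel":[30,-240,-228],"rot":[0.398,0,0]}
  ],
  "grip_force": 20
}}

```text
clock: 0.98
ee_pos: [364.3, -220.2, 192.2]
orientation: [-0.707, -0.023, 0.707, -0.023]
ft_force: [0.2, 0.1, 0.9]
grip_width: 0.25
```

```bash
python3 - <<'E'
from plan import *
p,_=load(); save(p, down(np.arctan2(-0.444,-0.896)))
applied([30,-240,-228],[0.398,0,0]); st(); print(need((445,43.6,150),0.062))
E
```

```text
clk 0.97 ee [ 364.3 -220.2  192.2] cmd [ 364.  -221.4  192.6] tilt/yaw [[-0.0, 0.065], [0.0, -0.998], [-1.0, -0.0]] F [0.2 0.1 0.9] grip 0.250 q [-0.62 -0.39  1.72 -0.    1.81  0.88]
(array([  42.6, -259.5,  -97.3]), array([0.0001, 0.    , 0.    ]))
```

Emit:
{"api": "play_rows", "payload": {
  "increments": [
    {"hand":197,"travel":[10,-55,-20],"rot":[0,0,0]},
    {"hand":197,"travel":[20,-110,-40],"rot":[0,0,0]},
    {"hand":197,"travel":[30,-165,-60],"rot":[0,0,0]},
    {"hand":197,"travel":[40,-220,-80],"rot":[0,0,0]},
    {"hand":197,"travel":[43,-260,-97],"rot":[0,0,0]},
    {"hand":197,"travel":[43,-260,-97],"rot":[0,0,0]},
    {"hand":197,"travel":[43,-260,-97],"rot":[0,0,0]},
    {"hand":197,"travel":[43,-260,-97],"rot":[0,0,0]}
  ]
}}

```text
clock: 1.98
ee_pos: [444.9, 42.5, 149.8]
orientation: [0.707, 0.021, -0.707, 0.021]
ft_force: [-0.6, 0.7, 0.4]
grip_width: 0.226
```

```bash
python3 - <<'E'
from plan import *
applied([43,-260,-97],[0,0,0]); st(); print(need((445,43.6,6),0.062))
E
```

```text
clk 1.98 ee [444.9  42.5 149.8] cmd [444.7  44.1 149.6] tilt/yaw [[0.0, 0.059], [-0.0, -0.998], [-1.0, 0.0]] F [-0.6  0.7  0.4] grip 0.226 q [ 0.02 -0.33  1.75 -0.    1.72  1.53]
(array([143.6,   0.5,  -0.3]), array([0.0001, 0.    , 0.    ]))
```

Emit:
{"api": "play_rows", "payload": {
  "increments": [
    {"hand":197,"travel":[50,0.5,0],"rot":[0.003,0,0]},
    {"hand":197,"travel":[90,1,0],"rot":[0.003,0,0]},
    {"hand":197,"travel":[120,1,0],"rot":[0.003,0,0]},
    {"hand":197,"travel":[138,1,0],"rot":[0.003,0,0]},
    {"hand":197,"travel":[143,1,0],"rot":[0.003,0,0]},
    {"hand":197,"travel":[143,1,0],"rot":[0.003,0,0]}
  ]
}}

```text
clock: 2.72
ee_pos: [445.5, 42.8, 7.5]
orientation: [0.707, 0.021, -0.706, 0.021]
ft_force: [-0.5, 0.2, -0.5]
grip_width: 0.229
```

```bash
python3 - <<'E'
from plan import *
s=bot.sense(); save(s['ee_pos'],R.from_quat(s['orientation'])); st()
for n in("side","top"):
    im=bot.snapshot(n); cv2.imwrite(f"pics/{n}1.png",im[:,:,::-1])
E
```

```text
clk 2.73 ee [445.5  42.8   7.5] cmd [445.5  42.8   7.5] tilt/yaw [[0.001, 0.058], [-0.0, -0.998], [-1.0, 0.0]] F [-0.5  0.2 -0.5] grip 0.229 q [ 0.02 -0.27  1.95 -0.    1.46  1.53]
```

View pics/side1.png

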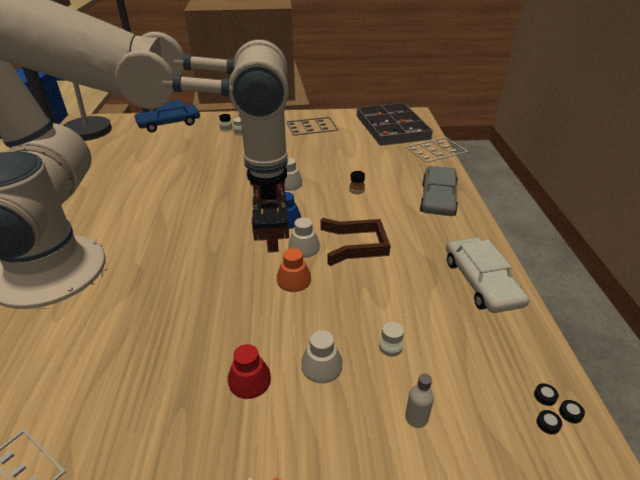

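View pics/top1.png

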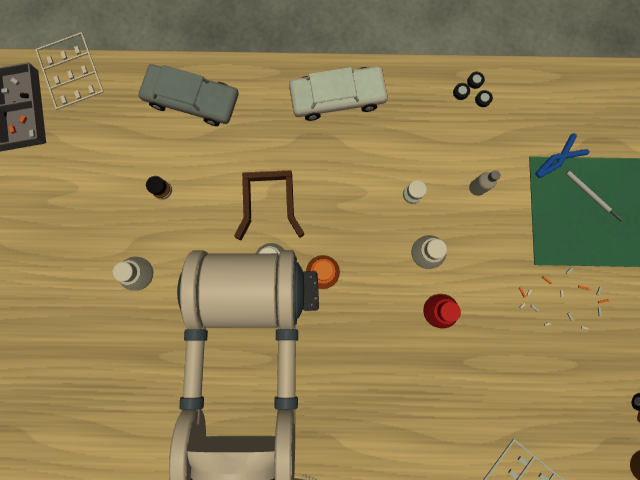

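Emit:
{"api": "play_rows", "payload": {
  "increments": [
    {"hand":197,"travel":[2,-1,-10],"rot":[0,0,0]},
    {"hand":197,"travel":[2,-1,-18],"rot":[0,0,0]},
    {"hand":197,"travel":[2,-1,-26],"rot":[0,0,0]},
    {"hand":197,"travel":[2,-1,-34],"rot":[0,0,0]},
    {"hand":197,"travel":[2,-1,-42],"rot":[0,0,0]},
    {"hand":197,"travel":[2,-1,-50],"rot":[0,0,0]},
    {"hand":197,"travel":[2,-1,-58],"rot":[0,0,0]},
    {"hand":197,"travel":[2,-1,-66],"rot":[0,0,0]}
  ]
}}

```text
clock: 3.82
ee_pos: [511.3, 47.9, 4.6]
orientation: [-0.707, -0.021, 0.707, -0.021]
ft_force: [-0.9, 0.0, 0.5]
grip_width: 0.229
```

Emit:
{"api": "play_rows", "payload": {
  "increments": [
    {"hand":197,"travel":[0,-0.2,-8],"rot":[0,0,0]},
    {"hand":197,"travel":[0,-0.2,-16],"rot":[0,0,0]},
    {"hand":197,"travel":[0,-0.3,-24],"rot":[0,0,0]},
    {"hand":197,"travel":[0,-0.3,-32],"rot":[0,0,0]},
    {"hand":197,"travel":[0,-0.4,-40],"rot":[0,0,0]},
    {"hand":197,"travel":[0,-0.5,-48],"rot":[0,0,0]},
    {"hand":197,"travel":[0,-0.5,-56],"rot":[0,0,0]},
    {"hand":197,"travel":[0,-0.5,-64],"rot":[0,0,0]}
  ]
}}

```text
clock: 4.82
ee_pos: [575.1, 52.2, 4.6]
orientation: [-0.707, -0.021, 0.707, -0.021]
ft_force: [0.1, 0.2, -0.3]
grip_width: 0.23
```

```bash
python3 - <<'E'
from plan import *
st()
for n in("side","top"):
    im=bot.snapshot(n); cv2.imwrite(f"pics/{n}2.png",im[:,:,::-1])
im=cv2.imread('pics/side2.png');cv2.imwrite('pics/side2c.png',cv2.resize(im[150:300,220:420],(800,600),interpolation=cv2.INTER_CUBIC))
E
```

```text
clk 4.83 ee [575.1  52.2   4.6] cmd [445.5  42.8   7.5] tilt/yaw [[-0.0, 0.059], [-0.0, -0.998], [-1.0, -0.0]] F [ 0.1  0.2 -0.3] grip 0.230 q [0.03 0.1  1.61 0.   1.43 1.54]
```

View pics/side2c.png

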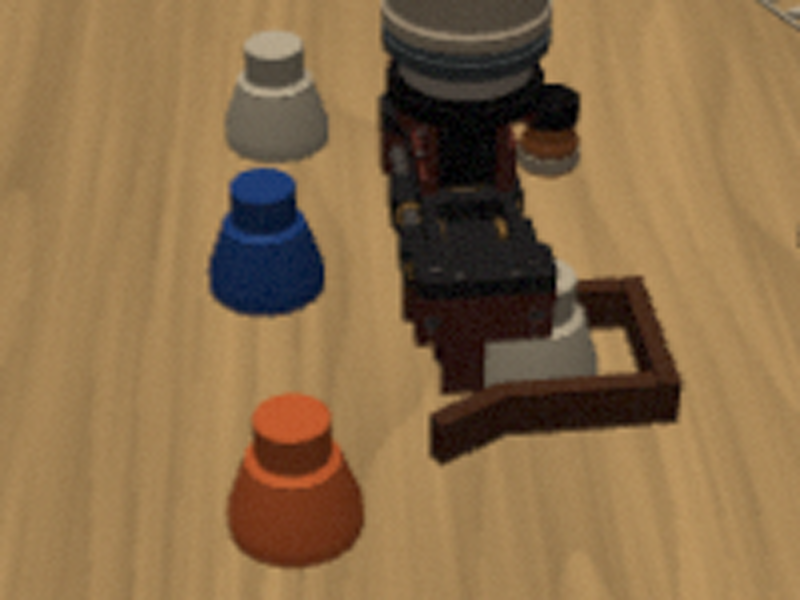

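The cup is inside the bay, with roughly 20 mm to go. I'll close in slowly and watch the force.

Emit:
{"api": "play_rows", "payload": {
  "increments": [
    {"hand":197,"travel":[0,0,-5],"rot":[0,0,0]},
    {"hand":197,"travel":[0,0,-10],"rot":[0,0,0]},
    {"hand":197,"travel":[0,0,-13],"rot":[0,0,0]},
    {"hand":197,"travel":[0,0,-15],"rot":[0,0,0]},
    {"hand":197,"travel":[0,0,-16],"rot":[0,0,0]}
  ]
}}

```text
clock: 5.55
ee_pos: [590.6, 53.1, 4.6]
orientation: [-0.707, -0.021, 0.707, -0.021]
ft_force: [0.0, 0.7, 0.4]
grip_width: 0.23
```

Emit:
{"api": "play_rows", "payload": {
  "increments": [
    {"hand":197,"travel":[0,0,-1],"rot":[0,0,0]},
    {"hand":197,"travel":[0,0,-2],"rot":[0,0,0]}
  ]
}}

```text
clock: 5.8
ee_pos: [592.6, 53.2, 4.7]
orientation: [0.707, 0.021, -0.707, 0.021]
ft_force: [-0.7, 0.4, 0.5]
grip_width: 0.228
```

Emit:
{"api": "play_rows", "payload": {
  "increments": [
    {"hand":197,"travel":[0,0,-1],"rot":[0,0,0]},
    {"hand":197,"travel":[0,0,-2],"rot":[0,0,0]}
  ]
}}

```text
clock: 6.05
ee_pos: [594.6, 53.4, 4.6]
orientation: [-0.707, -0.021, 0.707, -0.021]
ft_force: [-0.4, 0.4, 0.3]
grip_width: 0.226
```

Emit:
{"api": "play_rows", "payload": {
  "increments": [
    {"hand":197,"travel":[0,0,-1],"rot":[0,0,0]}
  ]
}}

```text
clock: 6.18
ee_pos: [595.6, 53.4, 4.6]
orientation: [0.707, 0.021, -0.707, 0.021]
ft_force: [0.2, -0.3, -0.6]
grip_width: 0.228
```

Emit:
{"api": "play_rows", "payload": {
  "increments": [
    {"hand":197,"travel":[0,0,-1],"rot":[0,0,0]}
  ]
}}

```text
clock: 6.3
ee_pos: [596.3, 53.5, 4.6]
orientation: [-0.707, -0.021, 0.707, -0.021]
ft_force: [-2.4, -0.0, 1.3]
grip_width: 0.227
```

Emit:
{"api": "play_rows", "payload": {
  "increments": [
    {"hand":197,"travel":[0,0,-1],"rot":[0,0,0]}
  ]
}}

```text
clock: 6.42
ee_pos: [596.6, 53.5, 4.5]
orientation: [-0.706, -0.021, 0.708, -0.021]
ft_force: [-6.9, -0.7, 2.6]
grip_width: 0.225
```

Emit:
{"api": "play_rows", "payload": {
  "increments": [
    {"hand":197,"travel":[0,0,-1],"rot":[0,0,0]}
  ]
}}

```text
clock: 6.55
ee_pos: [596.7, 53.5, 4.5]
orientation: [-0.705, -0.021, 0.708, -0.021]
ft_force: [-11.3, -0.8, 6.1]
grip_width: 0.226
```

```bash
python3 - <<'E'
from plan import *
st()
for n in("side","top"):
    im=bot.snapshot(n); cv2.imwrite(f"pics/{n}3.png",im[:,:,::-1])
im=cv2.imread('pics/side3.png');cv2.imwrite('pics/side3c.png',cv2.resize(im[190:290,300:420],(720,600),interpolation=cv2.INTER_CUBIC))
E
```

```text
clk 6.55 ee [596.7  53.5   4.5] cmd [445.5  42.8   7.5] tilt/yaw [[-0.005, 0.059], [-0.0, -0.998], [-1.0, -0.0]] F [-11.3  -0.8   6.1] grip 0.226 q [ 0.03  0.16  1.55 -0.    1.44  1.54]
```

View pics/side3c.png

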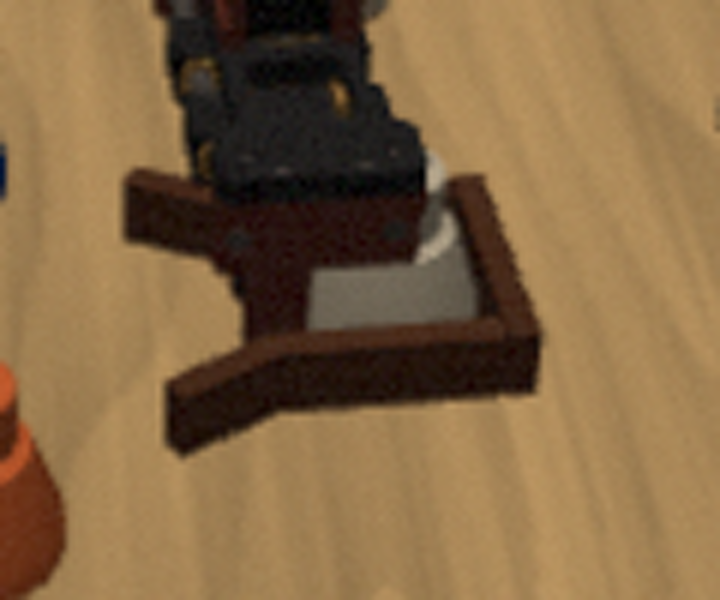

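The cup is against the back wall (force rising at TCP x≈596; 597 predicted). Backing off and rising.

Emit:
{"api": "play_rows", "payload": {
  "increments": [
    {"hand":197,"travel":[0,0,5],"rot":[0,0,0]},
    {"hand":197,"travel":[0,0,30],"rot":[0,0,0]},
    {"hand":197,"travel":[-40,0,60],"rot":[0,0,0]},
    {"hand":100,"travel":[-90,0,80],"rot":[0,0,0]},
    {"hand":0,"travel":[-140,40,100],"rot":[0,0,0]},
    {"hand":0,"travel":[-140,100,100],"rot":[0,0,0]},
    {"hand":0,"travel":[-140,160,100],"rot":[0,0,0]},
    {"hand":0,"travel":[-140,160,100],"rot":[0,0,0]}
  ]
}}

```text
clock: 7.65
ee_pos: [508.0, -115.7, 144.7]
orientation: [0.707, 0.018, -0.706, 0.019]
ft_force: [-0.4, 0.3, -0.0]
grip_width: 0.754
```

```bash
python3 - <<'E'
from foot import *
from plan import *
s=bot.sense(); save(s['ee_pos'],R.from_quat(s['orientation'])); st()
for n in("side","top"):
    im=bot.snapshot(n); cv2.imwrite(f"pics/{n}4.png",im[:,:,::-1])
T=cv2.imread('pics/top4.png'); t=Cam('top')
S=cv2.imread('pics/side4.png')
cv2.imwrite('pics/c4.png',np.hstack([cv2.resize(T[160:250,220:320],(400,360),interpolation=cv2.INTER_CUBIC),cv2.resize(S[180:270,310:410],(400,360),interpolation=cv2.INTER_CUBIC)]))
for a in((124,272),(434,250),(267,190)):
    d=disc(T,*a); print(d, d and t.plane(*d[0],66).round(1))
E
```

```text
clk 7.65 ee [ 508.  -115.7  144.7] cmd [ 508.  -115.7  144.7] tilt/yaw [[0.001, 0.053], [-0.001, -0.999], [-1.0, 0.001]] F [-0.4  0.3 -0. ] grip 0.754 q [-0.29 -0.12  1.58 -0.    1.68  1.23]
((121.83843994140625, 271.31283950805664), array([18.90535927, 20.11794853])) [480.1 311.9  66. ]
((430.86914825439453, 234.93104362487793), array([50.87458801, 72.17845917])) [ 556.8 -250.2   66. ]
((264.9611167907715, 188.62274932861328), array([18.04117393, 19.84362221])) [638.5  56.5  66. ]
```

View pics/c4.png

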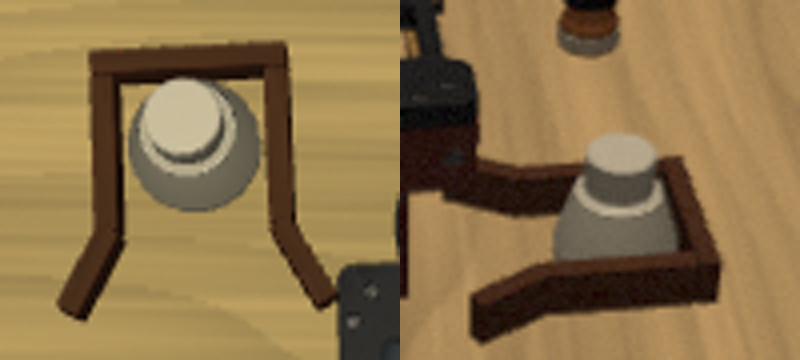

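View pics/top4.png

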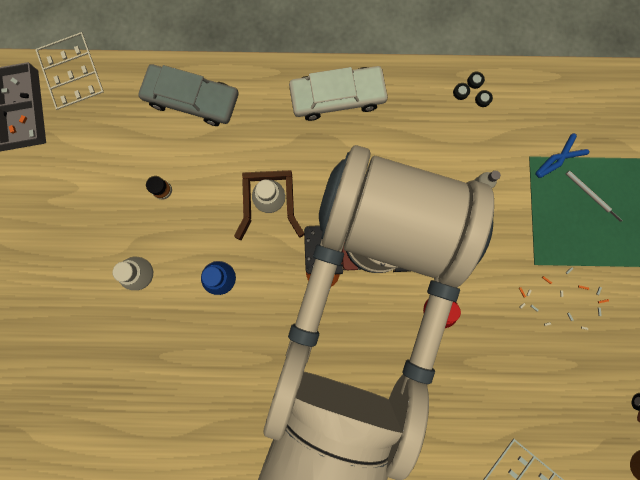

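Cup 0 sits at (638.5, 56.5), matching home (639, 56), with an even gap to the side walls. Next is the right-hand cup at (532, -260.6).

```bash
python3 - <<'E'
from plan import *
print(need((531.9,-260.6,120),0.062))
E
```

```text
(array([ 25. , 145.9, -16.1]), array([-0.009 , -0.001 , -0.0014]))
```

Emit:
{"api": "play_rows", "payload": {
  "increments": [
    {"hand":0,"travel":[5,50,-5],"rot":[-0.009,-0.001,-0.001]},
    {"hand":0,"travel":[15,100,-10],"rot":[-0.009,-0.001,-0.001]},
    {"hand":0,"travel":[25,140,-15],"rot":[-0.009,-0.001,-0.001]},
    {"hand":0,"travel":[25,146,-16],"rot":[-0.009,-0.001,-0.001]},
    {"hand":0,"travel":[25,146,-16],"rot":[-0.009,-0.001,-0.001]},
    {"hand":0,"travel":[25,146,-16],"rot":[-0.009,-0.001,-0.001]}
  ]
}}

```text
clock: 8.5
ee_pos: [533.2, -255.1, 120.3]
orientation: [-0.707, -0.025, 0.707, -0.024]
ft_force: [0.2, -0.1, 0.4]
grip_width: 0.998
```

```bash
python3 - <<'E'
from plan import *
s=bot.sense(); save(s['ee_pos'],R.from_quat(s['orientation'])); st(); print(np.abs(s['joint_velocities']).max())
print(need((531.9,-260.6,47.5),0.062))
E
```

```text
clk 8.50 ee [ 533.2 -255.1  120.3] cmd [ 533.2 -255.1  120.3] tilt/yaw [[-0.0, 0.07], [0.001, -0.998], [-1.0, -0.001]] F [ 0.2 -0.1  0.4] grip 0.998 q [-0.5   0.07  1.43  0.    1.64  1.  ]
0.004080106402325315
(array([72.8,  5.4,  1.7]), array([ 0.0078, -0.    ,  0.0009]))
```

Emit:
{"api": "play_rows", "payload": {
  "increments": [
    {"hand":0,"travel":[10,5.4,1.7],"rot":[0,0,0]},
    {"hand":0,"travel":[40,5.4,1.7],"rot":[0,0,0]},
    {"hand":0,"travel":[62,5.4,1.7],"rot":[0,0,0]},
    {"hand":0,"travel":[72.8,5.4,1.7],"rot":[0,0,0]},
    {"hand":0,"travel":[72.8,5.4,1.7],"rot":[0,0,0]},
    {"hand":0,"travel":[72.8,5.4,1.7],"rot":[0,0,0]}
  ],
  "grip_force": 15
}}

```text
clock: 9.25
ee_pos: [531.8, -262.5, 48.0]
orientation: [0.707, 0.024, -0.707, 0.024]
ft_force: [0.1, 0.5, 0.4]
grip_width: 1.0
```

```bash
python3 - <<'E'
from plan import *
s=bot.sense(); save(s['ee_pos'],R.from_quat(s['orientation'])); st()
im=bot.snapshot('side')[:,:,::-1]; cv2.imwrite('pics/g2.png',cv2.resize(im[220:420,210:410],(600,600),interpolation=cv2.INTER_CUBIC))
E
```

```text
clk 9.25 ee [ 531.8 -262.5   48. ] cmd [ 531.8 -262.5   48. ] tilt/yaw [[0.001, 0.068], [0.0, -0.998], [-1.0, -0.0]] F [0.1 0.5 0.4] grip 1.000 q [-0.52  0.11  1.52  0.    1.51  0.99]
```

View pics/g2.png

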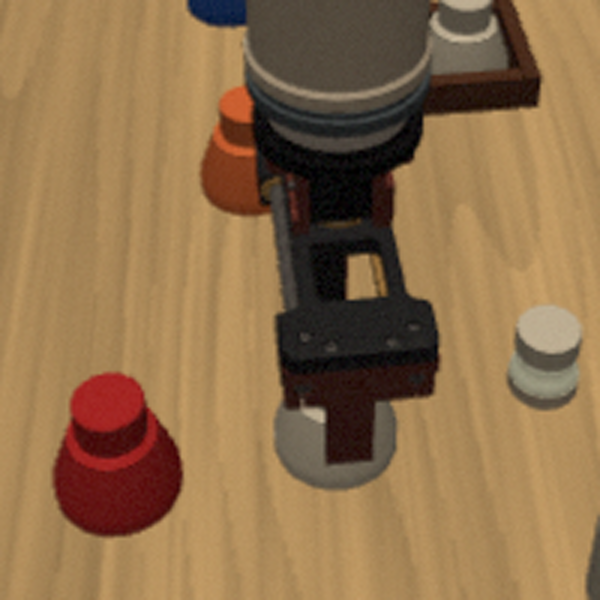

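```bash
python3 - <<'E'
from h import *
s=Cam('side')
for p in((531.8,-262,66),(531.8,-262,0),(535.2,-312,48),(535.2,-312,66)): u=s.proj(p); print(p,(u-[210,220])*3)
E
```

```text
(531.8, -262, 66) [338.91633264 355.50843492]
(531.8, -262, 0) [338.46532836 437.63615924]
(535.2, -312, 48) [351.5531637  459.04208782]
(535.2, -312, 66) [351.89901915 435.70791324]
```

The near finger is at crop x≈350, as predicted (351.6), so the hand is centred over the cup to within 1–2 mm. Closing now.

Emit:
{"api": "play_rows", "payload": {
  "increments": [
    {"hand":100,"travel":[0,0,0],"rot":[0,0,0]},
    {"hand":180,"travel":[0,0,0],"rot":[0,0,0]},
    {"hand":180,"travel":[0,0,0],"rot":[0,0,0]},
    {"hand":200,"travel":[0,0,0],"rot":[0,0,0]},
    {"hand":255,"travel":[0,0,0],"rot":[0,0,0]},
    {"hand":255,"travel":[0,0,0],"rot":[0,0,0]}
  ],
  "grip_force": 15
}}

```text
clock: 10.05
ee_pos: [531.2, -262.2, 46.8]
orientation: [-0.706, -0.024, 0.707, -0.024]
ft_force: [-0.6, 0.0, 1.1]
grip_width: 0.417
```

Emit:
{"api": "play_rows", "payload": {
  "increments": [
    {"hand":255,"travel":[-5,0,0],"rot":[0,0,0]},
    {"hand":255,"travel":[-20,0,0],"rot":[0,0,0]},
    {"hand":255,"travel":[-55,0,0],"rot":[0,0,0]},
    {"hand":255,"travel":[-100,0,0],"rot":[0,0,0]},
    {"hand":255,"travel":[-122,0,0],"rot":[0,0,0]},
    {"hand":255,"travel":[-122,0,0],"rot":[0,0,0]},
    {"hand":255,"travel":[-122,0,0],"rot":[0,0,0]}
  ]
}}

```text
clock: 10.92
ee_pos: [531.1, -262.2, 167.9]
orientation: [-0.706, -0.025, 0.707, -0.023]
ft_force: [-0.2, -0.1, -0.7]
grip_width: 0.418
```

```bash
python3 - <<'E'
from plan import *
s=bot.sense(); save(s['ee_pos'],R.from_quat(s['orientation'])); st()
im=bot.snapshot('side')[:,:,::-1]; cv2.imwrite('pics/g2b.png',cv2.resize(im[150:400,210:460],(600,600),interpolation=cv2.INTER_CUBIC))
print(need((638.5,56.2,170),0.062))
E
```

```text
clk 10.93 ee [ 531.1 -262.2  167.9] cmd [ 531.1 -262.2  167.9] tilt/yaw [[-0.002, 0.068], [0.002, -0.998], [-1.0, -0.002]] F [-0.2 -0.1 -0.7] grip 0.418 q [-0.52  0.07  1.35  0.    1.72  0.99]
(array([  -1.8, -310.4, -128.7]), array([0.0058, 0.002 , 0.0017]))
```

View pics/g2b.png

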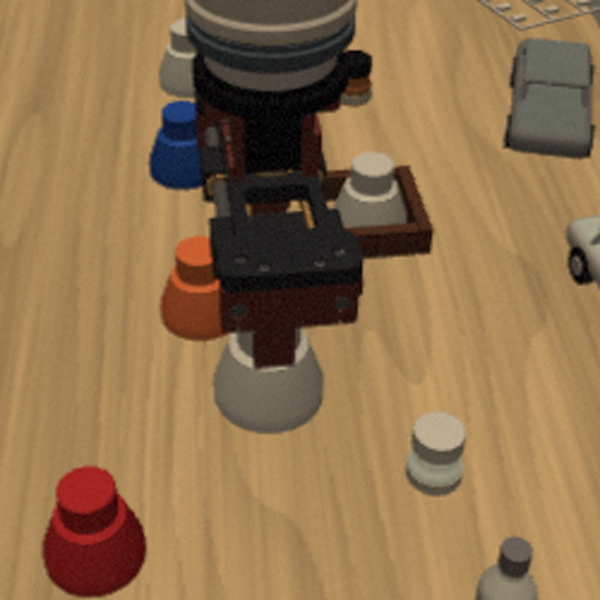

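Cup 2 is held (width 36.8 mm) and hanging upright. Carrying it over the bay.

Emit:
{"api": "play_rows", "payload": {
  "increments": [
    {"hand":255,"travel":[-1,-35,-14],"rot":[0.002,0.001,0.001]},
    {"hand":255,"travel":[-2,-85,-35],"rot":[0.006,0.002,0.002]},
    {"hand":255,"travel":[-2,-135,-56],"rot":[0.006,0.002,0.002]},
    {"hand":255,"travel":[-2,-185,-77],"rot":[0.006,0.002,0.002]},
    {"hand":255,"travel":[-2,-235,-98],"rot":[0.006,0.002,0.002]},
    {"hand":255,"travel":[-2,-280,-116],"rot":[0.006,0.002,0.002]},
    {"hand":255,"travel":[-2,-305,-127],"rot":[0.006,0.002,0.002]},
    {"hand":255,"travel":[-2,-310.4,-128.7],"rot":[0.006,0.002,0.002]}
  ]
}}

```text
clock: 11.98
ee_pos: [638.3, 57.7, 168.8]
orientation: [-0.706, -0.022, 0.708, -0.023]
ft_force: [-0.4, -0.5, -0.6]
grip_width: 0.417
```

Emit:
{"api": "play_rows", "payload": {
  "increments": [
    {"hand":255,"travel":[0,0,0],"rot":[0,0,0]},
    {"hand":255,"travel":[0,0,0],"rot":[0,0,0]},
    {"hand":255,"travel":[0,0,0],"rot":[0,0,0]}
  ]
}}

```text
clock: 12.35
ee_pos: [638.7, 54.8, 171.2]
orientation: [0.707, 0.021, -0.706, 0.022]
ft_force: [-0.5, 0.4, -0.2]
grip_width: 0.413
```

```bash
python3 - <<'E'
from plan import *
s=bot.sense(); save(s['ee_pos'],R.from_quat(s['orientation'])); st()
im=bot.snapshot('side')[:,:,::-1]; cv2.imwrite('pics/g2c.png',cv2.resize(im[100:300,260:460],(600,600),interpolation=cv2.INTER_CUBIC))
print(need((638.5,56.2,135),0.062))
E
```

```text
clk 12.35 ee [638.7  54.8 171.2] cmd [638.7  54.8 171.2] tilt/yaw [[0.001, 0.06], [-0.001, -0.998], [-1.0, 0.001]] F [-0.5  0.4 -0.2] grip 0.413 q [ 0.03  0.2   1.21 -0.    1.74  1.54]
(array([36.2, -1.4,  0.1]), array([-0.0019, -0.0012, -0.0012]))
```

View pics/g2c.png

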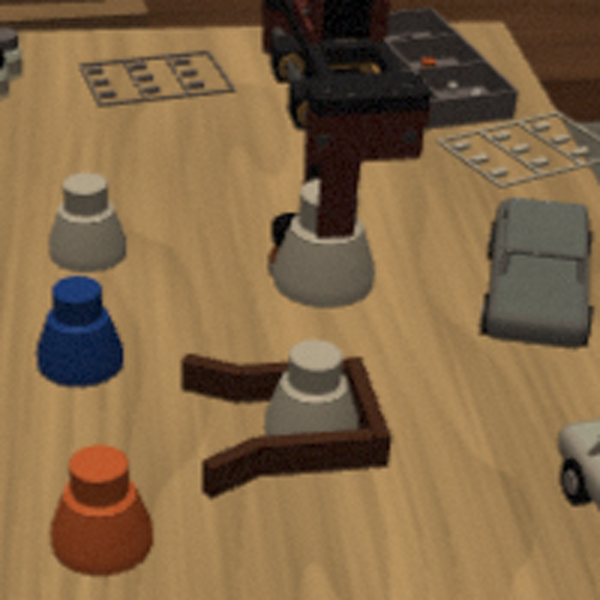

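```bash
python3 - <<'E'
from h import *
s=Cam('side')
for p in((638.5,56.5,60),(638.7,54.8,132),(643,54.8,132)): u=s.proj(p); print(p,((u-[260,100])*3).round(1))
E
```

```text
(638.5, 56.5, 60) [317.9 358.4]
(638.7, 54.8, 132) [325.1 269.5]
(643, 54.8, 132) [331.7 269.3]
```

The held cup lines up with cup 0 in the side view: 324 seen against 325 predicted, and 316.5 against 318. Lowering.

Emit:
{"api": "play_rows", "payload": {
  "increments": [
    {"hand":255,"travel":[15,-1.2,0],"rot":[0,0,0]},
    {"hand":255,"travel":[30,-1.2,0],"rot":[0,0,0]},
    {"hand":255,"travel":[45,-1.2,0],"rot":[0,0,0]},
    {"hand":255,"travel":[55,-1.2,0],"rot":[0,0,0]},
    {"hand":255,"travel":[65,-1.2,0],"rot":[0,0,0]},
    {"hand":255,"travel":[72,-1.2,0],"rot":[0,0,0]}
  ]
}}

```text
clock: 13.15
ee_pos: [638.7, 57.2, 98.3]
orientation: [0.707, 0.022, -0.706, 0.022]
ft_force: [0.4, -1.4, 0.9]
grip_width: 0.419
```

Emit:
{"api": "play_rows", "payload": {
  "increments": [
    {"hand":255,"travel":[5,0,0],"rot":[0,0,0]},
    {"hand":255,"travel":[10,0,0],"rot":[0,0,0]},
    {"hand":255,"travel":[15,0,0],"rot":[0,0,0]}
  ]
}}

```text
clock: 13.52
ee_pos: [639.0, 57.1, 84.1]
orientation: [0.707, 0.021, -0.706, 0.022]
ft_force: [0.1, 0.3, -0.6]
grip_width: 0.415
```

Emit:
{"api": "play_rows", "payload": {
  "increments": [
    {"hand":255,"travel":[3,0,0],"rot":[0,0,0]},
    {"hand":255,"travel":[6,0,0],"rot":[0,0,0]}
  ]
}}

```text
clock: 13.78
ee_pos: [638.9, 57.2, 77.9]
orientation: [0.707, 0.022, -0.706, 0.022]
ft_force: [-0.0, 0.5, -0.4]
grip_width: 0.417
```

Emit:
{"api": "play_rows", "payload": {
  "increments": [
    {"hand":255,"travel":[2,0,0],"rot":[0,0,0]},
    {"hand":255,"travel":[4,0,0],"rot":[0,0,0]}
  ]
}}

```text
clock: 14.02
ee_pos: [638.8, 57.1, 74.2]
orientation: [0.707, 0.021, -0.706, 0.022]
ft_force: [-1.7, -0.3, 4.7]
grip_width: 0.416
```

Emit:
{"api": "play_rows", "payload": {
  "increments": [
    {"hand":255,"travel":[1,0,0],"rot":[0,0,0]},
    {"hand":255,"travel":[2,0,0],"rot":[0,0,0]}
  ]
}}

```text
clock: 14.28
ee_pos: [639.0, 57.2, 73.9]
orientation: [0.708, 0.022, -0.706, 0.022]
ft_force: [-5.0, 0.3, 10.2]
grip_width: 0.415
```

Emit:
{"api": "play_rows", "payload": {
  "increments": [
    {"hand":255,"travel":[1,0,0],"rot":[0,0,0]},
    {"hand":255,"travel":[1,0,0],"rot":[0,0,0]}
  ]
}}

```text
clock: 14.52
ee_pos: [639.0, 57.2, 73.8]
orientation: [0.708, 0.022, -0.706, 0.022]
ft_force: [-5.7, -0.4, 10.9]
grip_width: 0.42
```

Contact came at TCP z≈74, against 71 expected. I'll release, see whether the cup settles, and check from the cameras.

Emit:
{"api": "play_rows", "payload": {
  "increments": [
    {"hand":255,"travel":[-3,0,0],"rot":[0,0,0]},
    {"hand":120,"travel":[-3,0,0],"rot":[0,0,0]},
    {"hand":40,"travel":[-3,0,0],"rot":[0,0,0]},
    {"hand":0,"travel":[-3,0,0],"rot":[0,0,0]},
    {"hand":0,"travel":[-30,0,0],"rot":[0,0,0]},
    {"hand":0,"travel":[-80,0,0],"rot":[0,0,0]},
    {"hand":0,"travel":[-100,-60,10],"rot":[0,0,0]},
    {"hand":0,"travel":[-100,-120,40],"rot":[0,0,0]}
  ]
}}

```text
clock: 15.52
ee_pos: [595.3, 170.4, 173.2]
orientation: [0.709, 0.021, -0.705, 0.021]
ft_force: [0.4, 0.3, -0.8]
grip_width: 0.998
```

Emit:
{"api": "play_rows", "payload": {
  "increments": [
    {"hand":0,"travel":[0,-55,40],"rot":[0,0,0]},
    {"hand":0,"travel":[0,-100,80],"rot":[0,0,0]},
    {"hand":0,"travel":[0,-100,80],"rot":[0,0,0]},
    {"hand":0,"travel":[0,-100,80],"rot":[0,0,0]}
  ]
}}

```text
clock: 16.02
ee_pos: [508.4, 264.2, 170.7]
orientation: [0.707, 0.022, -0.706, 0.023]
ft_force: [-0.0, -0.4, -0.1]
grip_width: 1.0
```

```bash
python3 - <<'E'
from plan import *
s=bot.sense(); save(s['ee_pos'],R.from_quat(s['orientation'])); st()
for n in("side","top"):
    im=bot.snapshot(n); cv2.imwrite(f"pics/{n}5.png",im[:,:,::-1])
T=cv2.imread('pics/top5.png');S=cv2.imread('pics/side5.png')
cv2.imwrite('pics/c5.png',np.hstack([cv2.resize(T[150:250,220:320],(400,400),interpolation=cv2.INTER_CUBIC),cv2.resize(S[170:270,310:410],(400,400),interpolation=cv2.INTER_CUBIC)]))
E
```

```text
clk 16.02 ee [508.4 264.2 170.7] cmd [508.4 264.2 170.7] tilt/yaw [[0.002, 0.063], [-0.001, -0.998], [-1.0, 0.001]] F [-0.  -0.4 -0.1] grip 1.000 q [ 0.42  0.01  1.4  -0.    1.72  1.93]
```

View pics/c5.png

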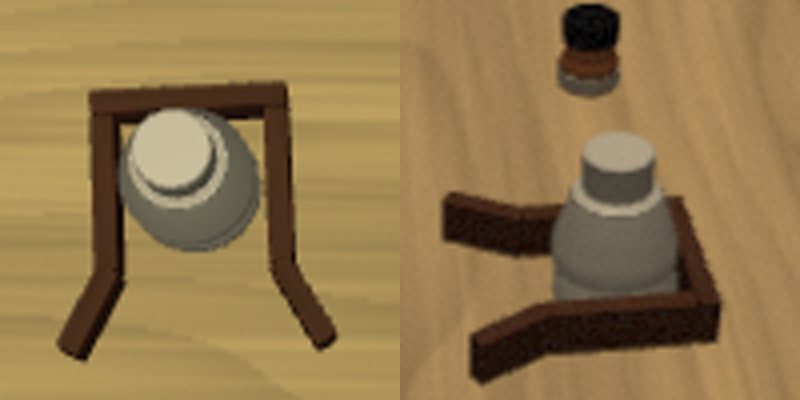

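View pics/top5.png

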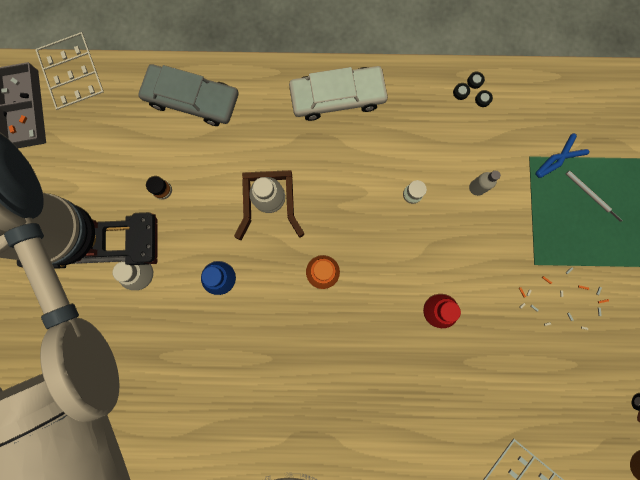

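```bash
python3 - <<'E'
from foot import *
t,s=Cam('top'),Cam('side')
T=cv2.imread('pics/top5.png')
d=disc(T,264,188); print(d, t.plane(*d[0],90).round(1))
for z in(66,90,93): print(z,s.proj((638.5,56.5,z)).round(1))
a4,s4=(264.96,188.62),(365.25,218.75); a5,s5=d[0],(364.75,208.25)
print(tri((t,*a4),(s,*s4)),tri((t,*a5),(s,*s5)))
def top_edge(fn):
    im=cv2.imread(fn); h=cv2.cvtColor(im,cv2.COLOR_BGR2HSV)
    sub=h[185:260,345:385]; m=(sub[...,1]<75)&(sub[...,2]>120)
    for r in range(0,75,1):
        if m[r].any(): print(fn,185+r,np.where(m[r])[0][[0,-1]]+345)
        if r>50: break
S4=disc(cv2.imread('pics/side4.png'),365,219,r=20,k=9,vmin=165);S5=disc(cv2.imread('pics/side5.png'),365,208,r=20,k=9,vmin=165)
print(S4,S5)
E
```

```text
((262.35129165649414, 186.69316864013672), array([18.77849197, 19.76580429])) [635.9  58.4  90. ]
66 [366.1 217.1]
90 [366.9 207.3]
93 [366.9 206. ]
(array([638.21487362,  56.9032598 ,  61.8706737 ]), np.float64(2.5398939461070613)) (array([635.74336324,  58.84267454,  86.45942105]), np.float64(2.0631671746609253))
((364.8758296966553, 217.6263656616211), array([ 9.57072544, 13.74847889])) ((364.3258228302002, 207.15545272827148), array([ 9.30443287, 11.41167545]))
```

```bash
python3 - <<'E'
import cv2,numpy as np
T=cv2.imread('pics/top5.png');S=cv2.imread('pics/side5.png');S4=cv2.imread('pics/side4.png')
g=lambda i,y,x:cv2.resize(i[y:y+60,x:x+40],(400,600),interpolation=cv2.INTER_CUBIC)
cv2.imwrite('pics/z5.png',np.hstack([g(S4,200,345),g(S,195,345)]))
cv2.imwrite('pics/z5t.png',cv2.resize(T[165:225,240:300],(600,600),interpolation=cv2.INTER_CUBIC))
E
```

```text
(no output)
```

View pics/z5.png

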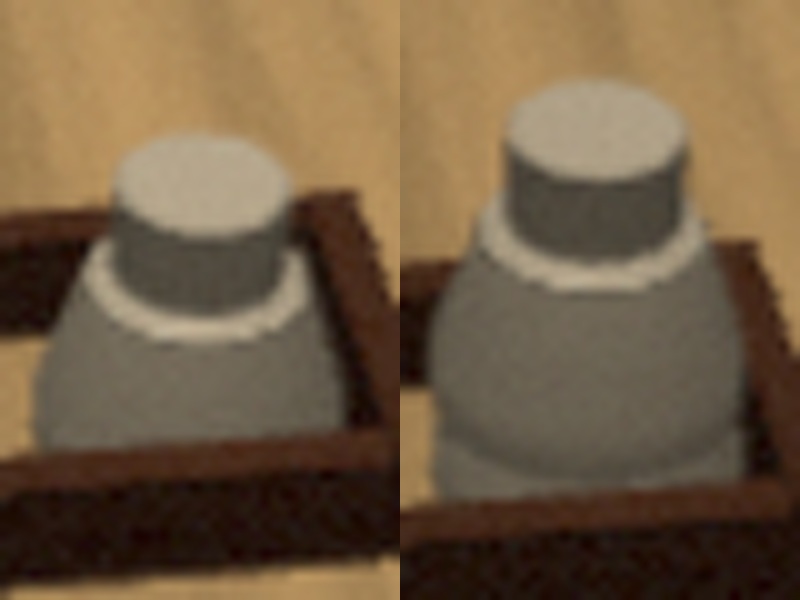

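View pics/z5t.png

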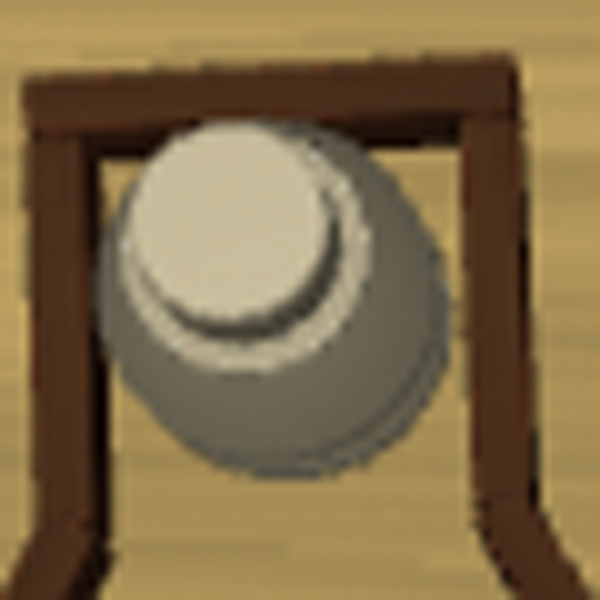

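The stack is seated: the top disc is 24.6 mm higher than before and level, with the lower cup unmoved. The upper cup sits about 2 mm toward -x, which is its clearance. Next is the left cup at (480, 312).

```bash
python3 - <<'E'
from plan import *
print(need((479.9,311.9,115),0.062))
E
```

```text
(array([ 55.6, -49.5,  25.6]), array([ 0.0006, -0.0015, -0.0014]))
```

Emit:
{"api": "play_rows", "payload": {
  "increments": [
    {"hand":0,"travel":[25,-25,12],"rot":[0,-0.001,-0.001]},
    {"hand":0,"travel":[50,-45,23],"rot":[0,-0.001,-0.001]},
    {"hand":0,"travel":[55.5,-49.5,25.6],"rot":[0,-0.001,-0.001]},
    {"hand":0,"travel":[55.5,-49.5,25.6],"rot":[0,-0.001,-0.001]},
    {"hand":0,"travel":[55.5,-49.5,25.6],"rot":[0,-0.001,-0.001]},
    {"hand":0,"travel":[55.5,-49.5,25.6],"rot":[0,-0.001,-0.001]}
  ]
}}

```text
clock: 16.88
ee_pos: [480.7, 311.6, 116.3]
orientation: [0.707, 0.022, -0.706, 0.021]
ft_force: [0.6, 0.1, 0.2]
grip_width: 0.998
```

```bash
python3 - <<'E'
from plan import *
s=bot.sense(); save(s['ee_pos'],R.from_quat(s['orientation'])); st(); print(need((479.9,311.9,47.5),0.062))
E
```

```text
clk 16.88 ee [480.7 311.6 116.3] cmd [480.7 311.6 116.3] tilt/yaw [[0.002, 0.061], [0.001, -0.998], [-1.0, -0.001]] F [0.6 0.1 0.2] grip 0.998 q [ 0.52  0.02  1.49 -0.    1.63  2.03]
(array([68.8, -0.3,  0.9]), array([-0.0012, -0.0018,  0.0007]))
```

Emit:
{"api": "play_rows", "payload": {
  "increments": [
    {"hand":0,"travel":[25,0,0.9],"rot":[0,-0.001,0]},
    {"hand":0,"travel":[50,0,0.9],"rot":[0,-0.001,0]},
    {"hand":0,"travel":[69,0,0.9],"rot":[0,-0.001,0]},
    {"hand":0,"travel":[69,0,0.9],"rot":[0,-0.001,0]},
    {"hand":0,"travel":[69,0,0.9],"rot":[0,-0.001,0]},
    {"hand":0,"travel":[69,0,0.9],"rot":[0,-0.001,0]}
  ]
}}

```text
clock: 17.62
ee_pos: [479.6, 312.4, 47.5]
orientation: [0.707, 0.022, -0.706, 0.021]
ft_force: [-0.1, 0.2, 1.0]
grip_width: 0.998
```

```bash
python3 - <<'E'
from plan import *
s=bot.sense(); save(s['ee_pos'],R.from_quat(s['orientation'])); st(); print(need((479.9,311.9,47.5),0.062))
E
```

```text
clk 17.62 ee [479.6 312.4  47.5] cmd [479.6 312.4  47.5] tilt/yaw [[0.001, 0.062], [0.001, -0.998], [-1.0, -0.001]] F [-0.1  0.2  1. ] grip 0.998 q [0.52 0.05 1.58 0.   1.51 2.03]
(array([ 0. ,  0.5, -0.3]), array([-0.0002, -0.0011,  0.001 ]))
```

Positioned within 0.5 mm, so I'll close and lift.

Emit:
{"api": "play_rows", "payload": {
  "increments": [
    {"hand":100,"travel":[0,0,0],"rot":[0,0,0]},
    {"hand":180,"travel":[0,0,0],"rot":[0,0,0]},
    {"hand":180,"travel":[0,0,0],"rot":[0,0,0]},
    {"hand":200,"travel":[0,0,0],"rot":[0,0,0]},
    {"hand":255,"travel":[0,0,0],"rot":[0,0,0]},
    {"hand":255,"travel":[0,0,0],"rot":[0,0,0]}
  ],
  "grip_force": 15
}}

```text
clock: 18.38
ee_pos: [478.8, 311.9, 46.0]
orientation: [-0.706, -0.022, 0.707, -0.022]
ft_force: [0.2, 0.5, 1.3]
grip_width: 0.421
```

Emit:
{"api": "play_rows", "payload": {
  "increments": [
    {"hand":255,"travel":[-5,0,0],"rot":[0,0,0]},
    {"hand":255,"travel":[-20,0,0],"rot":[0,0,0]},
    {"hand":255,"travel":[-55,0,0],"rot":[0,0,0]},
    {"hand":255,"travel":[-100,0,0],"rot":[0,0,0]},
    {"hand":255,"travel":[-138,0,0],"rot":[0,0,0]},
    {"hand":255,"travel":[-145,0,0],"rot":[0,0,0]},
    {"hand":255,"travel":[-145,0,0],"rot":[0,0,0]}
  ]
}}

```text
clock: 19.25
ee_pos: [479.0, 312.0, 190.9]
orientation: [-0.707, -0.022, 0.707, -0.022]
ft_force: [-0.0, 0.2, -1.3]
grip_width: 0.416
```

```bash
python3 - <<'E'
from plan import *
s=bot.sense(); save(s['ee_pos'],R.from_quat(s['orientation'])); st()
im=bot.snapshot('side')[:,:,::-1]; cv2.imwrite('pics/g1.png',cv2.resize(im[60:260,210:410],(600,600),interpolation=cv2.INTER_CUBIC))
print(need((636.5,57.5,192),0.062))
E
```

```text
clk 19.25 ee [479.  312.  190.9] cmd [479.  312.  190.9] tilt/yaw [[-0.001, 0.062], [0.0, -0.998], [-1.0, -0.0]] F [-0.   0.2 -1.3] grip 0.416 q [0.52 0.01 1.37 0.   1.76 2.03]
(array([  -1.2,  263.7, -141.5]), array([-0.0002,  0.0007,  0.0001]))
```

View pics/g1.png

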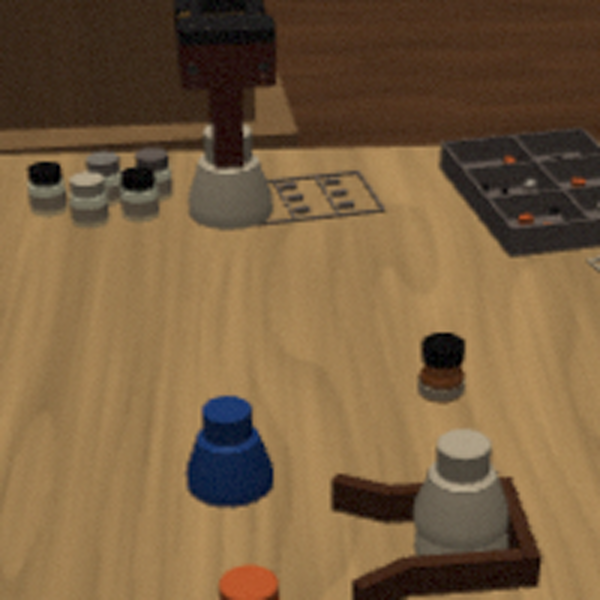

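Emit:
{"api": "play_rows", "payload": {
  "increments": [
    {"hand":255,"travel":[-1,28,-15],"rot":[0,0,0]},
    {"hand":255,"travel":[-1,75,-41],"rot":[0,0,0]},
    {"hand":255,"travel":[-1,122,-66],"rot":[0,0,0]},
    {"hand":255,"travel":[-1,169,-91],"rot":[0,0,0]},
    {"hand":255,"travel":[-1,214,-115],"rot":[0,0,0]},
    {"hand":255,"travel":[-1,250,-134],"rot":[0,0,0]},
    {"hand":255,"travel":[-1,263,-140.5],"rot":[0,0,0]},
    {"hand":255,"travel":[-1,263,-140.5],"rot":[0,0,0]}
  ]
}}

```text
clock: 20.3
ee_pos: [635.0, 57.8, 189.9]
orientation: [-0.705, -0.022, 0.708, -0.021]
ft_force: [-0.2, 0.0, -1.2]
grip_width: 0.418
```

Emit:
{"api": "play_rows", "payload": {
  "increments": [
    {"hand":255,"travel":[0,0,0],"rot":[0,0,0]},
    {"hand":255,"travel":[0,0,0],"rot":[0,0,0]},
    {"hand":255,"travel":[0,0,0],"rot":[0,0,0]}
  ]
}}

```text
clock: 20.68
ee_pos: [635.2, 59.1, 192.3]
orientation: [-0.707, -0.022, 0.707, -0.022]
ft_force: [0.2, 0.2, -0.6]
grip_width: 0.418
```

```bash
python3 - <<'E'
from plan import *
s=bot.sense(); save(s['ee_pos'],R.from_quat(s['orientation'])); st()
im=bot.snapshot('side')[:,:,::-1]; cv2.imwrite('pics/g1c.png',cv2.resize(im[90:290,260:460],(600,600),interpolation=cv2.INTER_CUBIC))
c=Cam('side')
for p in((636,58,60),(636.0,58.4,84),(s['ee_pos'][0],s['ee_pos'][1],s['ee_pos'][2]-46+6)): print(p,((c.proj(p)-[260,90])*3).round(1))
print(need((635.5,58,130),0.062))
E
```

```text
clk 20.68 ee [635.2  59.1 192.3] cmd [635.2  59.1 192.3] tilt/yaw [[-0.0, 0.063], [0.0, -0.998], [-1.0, -0.0]] F [ 0.2  0.2 -0.6] grip 0.418 q [0.04 0.19 1.18 0.   1.78 1.55]
(636, 58, 60) [314.  387.2]
(636.0, 58.4, 84) [316.  357.8]
(np.float64(635.2253404080955), np.float64(59.06514986121262), np.float64(152.30606427343264)) [320.9 269.2]
(array([62.3,  1.1, -0.2]), array([0.0011, 0.0004, 0.0001]))
```

View pics/g1c.png

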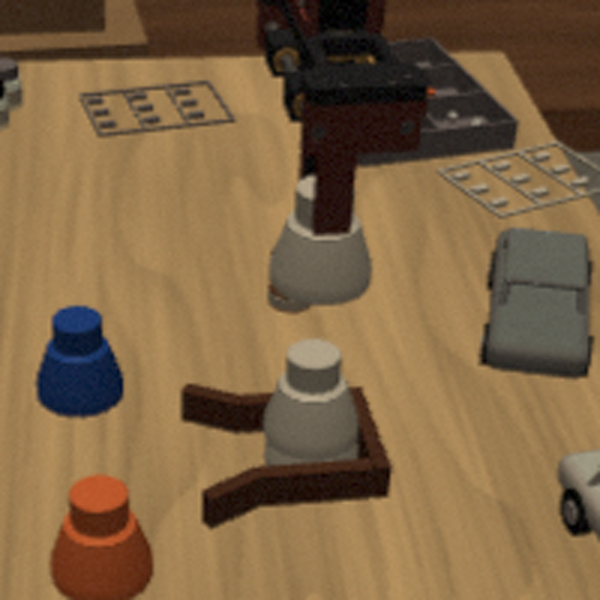

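The held cup's rim centre is at 320.5 (predicted 320.9), and the stack foot is at 314.5 (predicted 316). That is aligned to within a millimetre, so I'll lower.

Emit:
{"api": "play_rows", "payload": {
  "increments": [
    {"hand":255,"travel":[15,0.6,0.2],"rot":[0,0,0]},
    {"hand":255,"travel":[30,0.6,0.2],"rot":[0,0,0]},
    {"hand":255,"travel":[45,0.6,0.2],"rot":[0,0,0]},
    {"hand":255,"travel":[55,0.6,0.2],"rot":[0,0,0]},
    {"hand":255,"travel":[65,0.6,0.2],"rot":[0,0,0]},
    {"hand":255,"travel":[70,0.6,0.2],"rot":[0,0,0]}
  ]
}}

```text
clock: 21.48
ee_pos: [635.1, 57.5, 121.1]
orientation: [-0.706, -0.022, 0.707, -0.022]
ft_force: [-0.5, -0.4, -1.2]
grip_width: 0.418
```

Emit:
{"api": "play_rows", "payload": {
  "increments": [
    {"hand":255,"travel":[5,0,0],"rot":[0,0,0]},
    {"hand":255,"travel":[10,0,0],"rot":[0,0,0]},
    {"hand":255,"travel":[15,0,0],"rot":[0,0,0]}
  ]
}}

```text
clock: 21.85
ee_pos: [635.4, 57.5, 106.9]
orientation: [-0.707, -0.022, 0.707, -0.022]
ft_force: [-0.4, -0.2, -1.4]
grip_width: 0.419
```

Emit:
{"api": "play_rows", "payload": {
  "increments": [
    {"hand":255,"travel":[3,0,0],"rot":[0,0,0]},
    {"hand":255,"travel":[5,0,0],"rot":[0,0,0]}
  ]
}}

```text
clock: 22.1
ee_pos: [635.2, 57.5, 101.8]
orientation: [-0.706, -0.022, 0.707, -0.022]
ft_force: [-0.4, 0.4, -0.5]
grip_width: 0.417
```

Emit:
{"api": "play_rows", "payload": {
  "increments": [
    {"hand":255,"travel":[2,0,0],"rot":[0,0,0]},
    {"hand":255,"travel":[3,0,0],"rot":[0,0,0]}
  ]
}}

```text
clock: 22.35
ee_pos: [635.2, 57.5, 98.9]
orientation: [-0.706, -0.022, 0.707, -0.022]
ft_force: [-0.6, -0.6, -1.8]
grip_width: 0.419
```

Emit:
{"api": "play_rows", "payload": {
  "increments": [
    {"hand":255,"travel":[1,0,0],"rot":[0,0,0]},
    {"hand":255,"travel":[2,0,0],"rot":[0,0,0]}
  ]
}}

```text
clock: 22.6
ee_pos: [635.3, 57.5, 97.0]
orientation: [-0.706, -0.022, 0.707, -0.022]
ft_force: [-0.0, 0.1, -0.7]
grip_width: 0.418
```

Emit:
{"api": "play_rows", "payload": {
  "increments": [
    {"hand":255,"travel":[1,0,0],"rot":[0,0,0]},
    {"hand":255,"travel":[2,0,0],"rot":[0,0,0]}
  ]
}}

```text
clock: 22.85
ee_pos: [635.2, 57.5, 94.9]
orientation: [-0.706, -0.022, 0.707, -0.022]
ft_force: [-0.8, -0.7, -1.0]
grip_width: 0.416
```

Emit:
{"api": "play_rows", "payload": {
  "increments": [
    {"hand":255,"travel":[1,0,0],"rot":[0,0,0]},
    {"hand":255,"travel":[1,0,0],"rot":[0,0,0]}
  ]
}}

```text
clock: 23.1
ee_pos: [635.4, 57.5, 94.4]
orientation: [-0.707, -0.022, 0.707, -0.022]
ft_force: [0.3, 0.1, 1.6]
grip_width: 0.416
```

Emit:
{"api": "play_rows", "payload": {
  "increments": [
    {"hand":255,"travel":[1,0,0],"rot":[0,0,0]},
    {"hand":255,"travel":[1,0,0],"rot":[0,0,0]}
  ]
}}

```text
clock: 23.35
ee_pos: [635.7, 57.3, 94.2]
orientation: [0.707, 0.022, -0.706, 0.022]
ft_force: [-0.7, -1.0, 5.9]
grip_width: 0.412
```

Contact came at 94.4, against 94.0 expected for a fully seated three-cup stack. Releasing and retreating.

Emit:
{"api": "play_rows", "payload": {
  "increments": [
    {"hand":255,"travel":[-1,0,0],"rot":[0,0,0]},
    {"hand":120,"travel":[-1,0,0],"rot":[0,0,0]},
    {"hand":40,"travel":[-1,0,0],"rot":[0,0,0]},
    {"hand":0,"travel":[-1,0,0],"rot":[0,0,0]},
    {"hand":0,"travel":[-1,0,0],"rot":[0,0,0]},
    {"hand":0,"travel":[-30,0,0],"rot":[0,0,0]},
    {"hand":0,"travel":[-80,0,0],"rot":[0,0,0]},
    {"hand":0,"travel":[-80,-50,30],"rot":[0,0,0]}
  ]
}}

```text
clock: 24.35
ee_pos: [605.1, 103.9, 178.2]
orientation: [0.71, 0.02, -0.704, 0.02]
ft_force: [-0.2, 2.2, -0.5]
grip_width: 0.997
```

Emit:
{"api": "play_rows", "payload": {
  "increments": [
    {"hand":0,"travel":[0,-50,40],"rot":[0,0,0]},
    {"hand":0,"travel":[0,-100,80],"rot":[0,0,0]},
    {"hand":0,"travel":[0,-150,100],"rot":[0,0,0]},
    {"hand":0,"travel":[0,-150,100],"rot":[0,0,0]},
    {"hand":0,"travel":[0,-150,100],"rot":[0,0,0]}
  ]
}}

```text
clock: 24.98
ee_pos: [493.3, 248.9, 173.1]
orientation: [-0.707, -0.022, 0.707, -0.022]
ft_force: [-1.0, -0.1, 0.4]
grip_width: 1.003
```

```bash
python3 - <<'E'
from foot import *
from plan import *
st()
for n in("side","top"):
    im=bot.snapshot(n); cv2.imwrite(f"pics/{n}6.png",im[:,:,::-1])
T=cv2.imread('pics/top6.png');S=cv2.imread('pics/side6.png')
cv2.imwrite('pics/c6.png',np.hstack([cv2.resize(T[160:240,230:310],(400,400),interpolation=cv2.INTER_CUBIC),cv2.resize(S[180:260,325:405],(400,400),interpolation=cv2.INTER_CUBIC)]))
t,s=Cam('top'),Cam('side')
d=disc(T,261,186); e=disc(S,365,198,r=20,k=9,vmin=165); print(d,e); print(t.plane(*d[0],114).round(1), tri((t,*d[0]),(s,*e[0])))
E
```

```text
clk 24.98 ee [493.3 248.9 173.1] cmd [635.2  59.1 192.3] tilt/yaw [[-0.001, 0.062], [-0.001, -0.998], [-1.0, 0.0]] F [-1.  -0.1  0.4] grip 1.003 q [ 0.41 -0.04  1.45 -0.    1.73  1.91]
((260.5811653137207, 182.93803787231445), array([19.2596283 , 20.86278343])) ((365.51773834228516, 197.01560401916504), array([9.15099144, 9.91487312]))
[636.4  58.8 114. ] (array([635.62464658,  58.82668353, 113.25063475]), np.float64(1.9036608213592359))
```

View pics/c6.png

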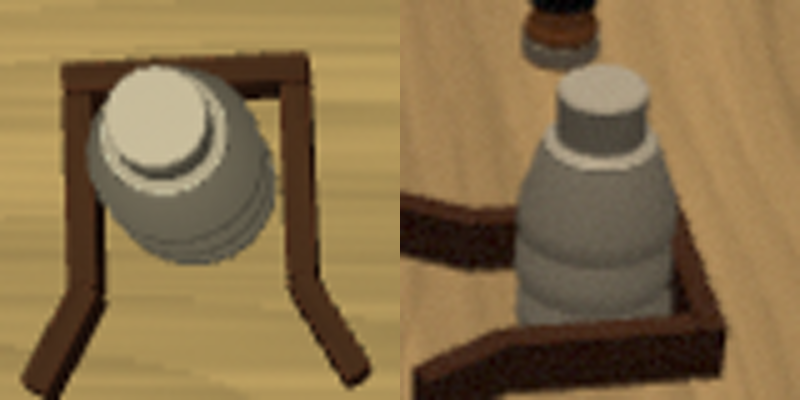

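View pics/top6.png

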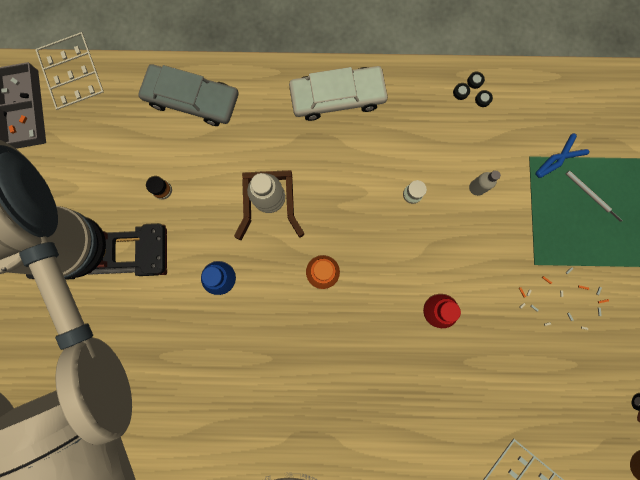

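View pics/side6.png

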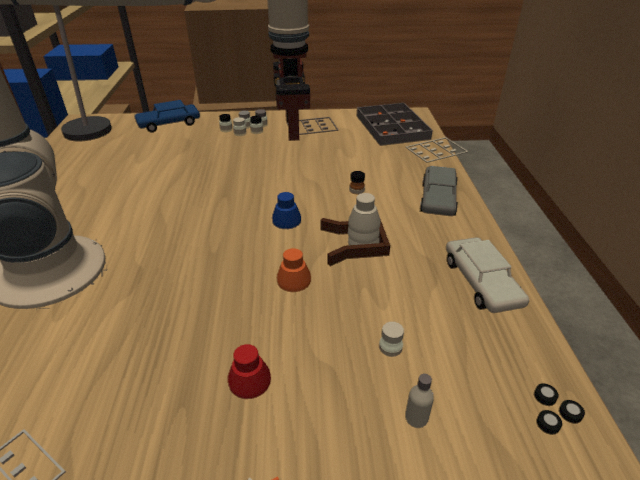

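```bash
python3 - <<'E'
from h import *
a=cv2.imread('pics/top0.png').astype(int);b=cv2.imread('pics/top6.png').astype(int)
for n,x,y in(('jar1',159,187),('jar2',415,191),('squeeze',485,182)): print(n,np.abs(a-b)[y-16:y+16,x-16:x+16].mean().round(2))
s=Cam('side'); print([s.proj((636.5,58,z))[1].round(1) for z in(66,90,114)])
print(bot.close_job())
E
```

```text
jar1 2.29
jar2 3.25
squeeze 2.65
[np.float64(216.7), np.float64(206.9), np.float64(196.8)]
the job is handed in; nothing more can be done
None
```

All three white cups now stand as one stack in the holder's bay, and the job was handed in at about 25 s of the 69 s allowed.

**What I did:** I slid the front cup along the bench with two low fingertips until it met the back wall, with about 11 N peak push force. Then I gripped each of the other two cups by the foot, the right one first, and nested both over it.

**Checks that agreed:**
- **Stack height:** in the side view the top discs rose in even steps (rows 217.6, 207.2, 197.0, against 216.7, 206.9, 196.8 predicted for full seating). The third cup touched down at 94.4 mm, where 94.0 mm means fully seated.
- **First cup's position:** before nesting it measured (638.5, 56.5), against (639, 56) for home. Its rim has moved less than 1 mm since.
- **Bystanders:** the jars and squeeze bottle show no visible shift between the first and last pictures, and the gripper is clear of everything.

**Checks that disagreed:**
- **Second cup's landing:** the second cup met resistance about 3 mm early, with about 11 N on it, because it was slightly off-centre. It dropped into place on release.
- **Upper cups' offset:** in the last views the upper two cups stand about 2 mm toward the robot and 2 mm to its left of the first cup's axis. That is about the play the cups have (1.5–2 mm all round).
- **Two-view height:** measured from both cameras together, heights varied by several mm (the first cup read 62 mm against its true 66 mm). I relied on the height steps and touch-down contact instead.

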